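# Free a jammed bead mill and hold its reset button

## Task

The bead mill has tripped on overload: take the stirring rod from the rack and, with its tip down in the open steel pot, stir the ceramic cylinders round until nearly all of them lie at least about half their width from where they lay, keeping them in the pot. Then reach the rod's tip through the round opening in the top of the drive controller and hold the recessed reset button all the way down with it. Finish like that, rod in the gripper and still holding the button down; leave the spatula, jar, bottle and dish where they are.

Things in the scene. Friction and masses are not known exactly. Their poses are not given: they have to be found in the camera images.
- rod: Stirring rod, loose, standing upright in one of the rack's two holes (which one varies). Bare steel shaft, 10 mm diameter, from the tip to 110 mm; then a round black plastic handle, 16 mm diameter, from 110 to 170 mm, where it ends. 60 to 100 g. Origin: centre of the tip's flat end (the bottom); z points along the rod to the handle. It may lean up to about 3 degrees in its hole. In the rack its tip is 10 mm above the table.
- rack: Tool rack, fixed: aluminium block 60 (x) by 130 (y) by 50 mm high, with two round holes 13 mm in diameter and 40 mm deep in its top, 35 mm to either side (along y) of its centre. Origin: centre of the underside.
- spatula: Short steel spatula standing in the rack's other hole, its top at 110 mm above the table: 10 mm shaft and a flat upright blade 22 mm wide, 3 mm thick. Origin: bottom end, z up. A bystander, loose: leave it alone.
- mill: Bead mill, fixed: white square drive base 130 x 130 mm, 25 mm high, carrying an open upright round steel pot at its centre: inner diameter 84 mm, wall 4 mm, inner floor 30 mm and rim 95 mm above the table. Origin: centre of the underside; z up.
- pot_floor (a point): Centre of the pot's inner floor, 30 mm above the table.
- media0: Grinding cylinder 1 of 6, alike: off-white ceramic, 18 mm diameter, 16 mm tall, 15 g, standing loose on the pot's floor. Origin: centre of its underside, z along its axis. At the start the six stand in a ring of about 28 mm radius round the pot's centre, about 28 mm apart, so the middle of the floor is clear (about 30 mm across).
- media1: Grinding cylinder 2 of 6, alike: off-white ceramic, 18 mm diameter, 16 mm tall, 15 g, standing loose on the pot's floor. Origin: centre of its underside, z along its axis.
- media2: Grinding cylinder 3 of 6, alike: off-white ceramic, 18 mm diameter, 16 mm tall, 15 g, standing loose on the pot's floor. Origin: centre of its underside, z along its axis.
- media3: Grinding cylinder 4 of 6, alike: off-white ceramic, 18 mm diameter, 16 mm tall, 15 g, standing loose on the pot's floor. Origin: centre of its underside, z along its axis.
- media4: Grinding cylinder 5 of 6, alike: off-white ceramic, 18 mm diameter, 16 mm tall, 15 g, standing loose on the pot's floor. Origin: centre of its underside, z along its axis.
- media5: Grinding cylinder 6 of 6, alike: off-white ceramic, 18 mm diameter, 16 mm tall, 15 g, standing loose on the pot's floor. Origin: centre of its underside, z along its axis.
- controller: Drive controller, fixed: white box 160 (x) by 130 (y) by 75 mm high with a level top; flat black display on the far (+x) half of its top, three small flat grey keys (for show) and, beside them, one round opening. Origin: centre of the underside; the opening is at x = -30 mm, y = +30 mm in its frame.
- aperture (a point): Centre of the round opening in the controller's top face, 75 mm above the table: 26 mm diameter, straight vertical walls. The top of the grey reset button (21 mm diameter) lies in it 32 mm below the top face when not pressed.
- reset_button (a joint): Travel of the reset button in m: 0 up, 0.006 fully down (it moves straight down). Sprung: about 1.8 N to start it, 6 N to keep it fully down; springs back when let go.
- jar: White plastic screw-top jar, 68 mm diameter, 65 mm tall. Origin: centre of the underside. A bystander, loose: leave it alone.
- bottle: Small amber bottle, 44 mm diameter, 100 mm tall. Origin: centre of the underside. A bystander, loose: leave it alone.
- dish: Small steel dish, 80 mm diameter, 22 mm tall. Origin: centre of the underside. A bystander, loose: leave it alone.
Mind the look-alikes: they are no part of the job. What is shaped like the rod but blue is not meant. Leave any yellow look-alike of the mill alone.

How it is judged (in metres and radians):
On the way, in this order (a step that is already met when the one before it is completed fails the run):
1. the rod is gripped and out of the rack (tip more than 55 mm above the table) (height (world z) of rod above 0.055 m and contact force between the fingers and rod above 1 N), for 0.1 s.
2. with the gripped rod's tip down in the pot, below the tops of the cylinders, at least five of the six cylinders are more than 8 mm from where they started ((distance of each of media1, media2, media3, media4, media5 from where it was at the start of the episode above 0.008 m or distance of each of media0, media2, media3, media4, media5 from where it was at the start of the episode above 0.008 m or distance of each of media0, media1, media3, media4, media5 from where it was at the start of the episode above 0.008 m or distance of each of media0, media1, media2, media4, media5 from where it was at the start of the episode above 0.008 m or distance of each of media0, media1, media2, media3, media5 from where it was at the start of the episode above 0.008 m or distance of each of media0, media1, media2, media3, media4 from where it was at the start of the episode above 0.008 m) and horizontal distance between rod and pot_floor below 0.042 m and z of rod in the frame of mill below 0.046 m and contact force between the fingers and rod above 1 N).
3. the rod, in the gripper, reaches through the opening and holds the reset button down (value of joint reset_button above 0.0045 m and contact force between rod and controller above 2.5 N and contact force between the fingers and rod above 1 N and horizontal distance between rod and aperture below 0.012 m and z of rod in the frame of controller below 0.05 m), for 0.5 s.
At the end, for the whole second after the job is handed in: The reset button is at least 4.5 mm of its 6 mm down and pressed with more than 2.5 N by the rod, whose tip is inside the opening (within 12 mm of its axis and more than 25 mm below the top face); the gripper holds the rod (more than 1 N); all six cylinders are in the pot (all of step 3 and horizontal distance between each of media0, media1, media2, media3, media4, media5 and pot_floor below 0.046 m and height (world z) of each of media0, media1, media2, media3, media4, media5 below 0.09 m); the arm keeps its last pose, push and grip.
It fails at once if the spatula, jar, bottle or dish is moved more than 30 mm (distance of any of spatula, jar, bottle, dish from where it was at the start of the episode above 0.03 m).
It also fails if it takes over 64 s, if anything falls off the work surface, if the arm or the gripper's body presses on something with over 40 N, if the wrist force passes 120 N, or if a joint passes its speed limit or range.

## Robot

A 6-joint arm with a two-finger parallel gripper is mounted at the origin on the work surface. World frame = base frame: x ahead of the robot, y to its left, z up, the work surface at z = 0. Lengths are in mm, angles in rad, forces in N, time in s.
With the tool pointing down it reaches from about 325 to 900 mm from the base axis. Payload 6.1 kg.
Tool frame: the origin (TCP) lies on the centre line of the jaws, within the pads' length; the fingertips stand 17 mm ahead of it and the grasp point (between the pads) lies 2 mm behind it; z points along the fingers, y is the line along which they close (so a half turn about z gives the same grasp; the last joint's range is limited). The gripper opens to 87 mm and grips with 3 to 60 N. Pads are 19 mm wide; open, the fingers measure 117 mm over their backs; the gripper's body (75 mm by 190 mm) begins 51 mm behind the grasp point.
Start: joints at [1.126, 0.22, 1.526, -0, 1.395, -0.126], TCP at [195.89, 593.5, 239.538] pointing down, gripper open.
Joint ranges: [-2.98, 2.98], [-0.91, 2.08], [0.09, 2.57], [-1.24, 4.39], [0.2, 2.65], [-2.68, 2.68]. Speed limits (rad/s): [2.57, 2.57, 3.01, 3.14, 3.14, 3.14].

## Interface

Orientations are given as a unit quaternion [x, y, z, w].
In Python, from workcell import env gives the robot as it stands.
- The arm moves only by the tool jog_arm, never from a script. Its argument "commands" is a list of rows, each an object of numbers: "gripper": the opening, from -1 (shut) to 1 (fully open); "x", "y", "z": the shift along the tool's x, y, z in mm; "turn": the turn about the tool's z in degrees. A call has 1 to 10 rows; each row is the pose to reach, as a shift and turn from the pose commanded when the call began, along the tool's axes at that moment; what a row does not reach only later rows make up. A row lasts 1/12 s, in which the tool goes at most 41.7 mm and 7.16 degrees, less where a joint would pass 70% of its speed; a pose out of reach is approached as far as the arm can. A call with a gripper value outside its range is refused whole. The fingers move at their own pace and stop on an object; "squeeze" is the grip in N (left out, the last holds). Time passes only in rows, so rows that repeat a pose let the fingers close. It gives the time, the measured TCP pose, the force, the opening and the grip force at its end, in the units of the state.
- env.get_obs(): the state, without advancing time (a new reading comes with each control period).
- env.capture(name): name is "scene" or "top"; returns a dict with "pixels" (420x560x3 uint8, red, green, blue), "camera_matrix" (3x3 intrinsics, pixels), "R" (3x3) and "t" (3): a world point X has camera coordinates R X + t. Camera axes: x right, y down, z forward; pixel columns grow to the right and rows downward; lengths in mm; the calibration is good to about 2 mm. A picture is of the moment at which its call begins. There is no depth.
- env.job_done(): hands the job in; it is judged then, once.
The state is a dict: "t": time; "joint_pos": joint angles; "joint_vel": joint speeds; "tau": joint torques, N m; "tool_pos": TCP position; "ee_rot": TCP orientation; "ft_force": force on the tool from outside, world axes, zero at the start; "wrist_torque": the same for the moment, N m; "grip_width": finger opening in mm; "grip_force": force on a finger pad.
Only numpy, scipy, OpenCV 4.12 (cv2) and the standard library are available. Lean on these libraries where they do the work, as an engineer would, in place of code of your own. Each camera call takes 0.05 s, during which the arm holds its last target. There are 200 camera calls.

## Working session

There is one attempt and no reset: what is moved stays moved. The work goes in short steps, Python scripts to look and compute and a tool call to move; the robot and the scene stay as the last step left them, time stands still between calls to the robot, and variables do not carry over. Pictures are saved under pics/ and viewed, at most 10 in all, crops included, and the job is handed in when it is done.

Besides the shell and the picture viewer there is one more tool, called after "Request:" as name([rows], argument=value, ...), one row to a line, values as JSON. jog_arm: Moves the arm, as the interface text tells. Its arguments: {"type":"object","properties":{"commands":{"type":"array"},"squeeze":{"type":"number"}},"required":["commands"]}

```bash
mkdir -p pics
cat > h.py <<'E'
import numpy as np, cv2
from workcell import env
def cap(n,f=None):
    c=env.capture(n); im=cv2.cvtColor(np.asarray(c["pixels"]),cv2.COLOR_RGB2BGR)
    if f: cv2.imwrite("pics/"+f,im)
    return im,np.array(c["camera_matrix"]),np.array(c["R"]),np.array(c["t"])
def ray(c,u,v,z):
    _,K,R,t=c; d=R.T@np.linalg.inv(K)@[u,v,1]; o=-R.T@t
    return o+d*(z-o[2])/d[2]
def proj(c,X):
    _,K,R,t=c; p=K@(R@np.array(X,float)+t); return p[:2]/p[2]
E
python3 - <<'E'
from h import *
for n in("scene","top"):
    c=cap(n,n+"1.png"); print(n,-c[2].T@c[3],c[1][0,0],c[2].round(2).tolist())
print(env.get_obs())
E
```

```text
scene [1255.38623791   92.0241237   601.08228652] 390.64688718393865 [[-0.17, 0.99, 0.02], [0.55, 0.11, -0.83], [-0.82, -0.13, -0.56]]
top [4.66209104e+02 3.25581316e-01 1.24586114e+03] 494.084192348725 [[-0.01, -1.0, -0.0], [-1.0, 0.01, -0.06], [0.06, 0.0, -1.0]]
{'t': 0.1, 'joint_pos': array([ 1.12590021e+00,  2.21147401e-01,  1.52747419e+00,  6.62195359e-06,
        1.39468349e+00, -1.26109796e-01]), 'joint_vel': array([ 0.00127832, -0.00171502, -0.00056655,  0.00016348,  0.00092973,
        0.00014854]), 'tau': array([ 1.35527909e-03, -4.95935190e+01, -3.88520586e+01,  7.03730481e-02,
        5.14810556e-02, -4.58399040e-05]), 'tool_pos': array([195.66880944, 593.04114946, 238.55844464]), 'ee_rot': array([ 1.58719605e-01,  9.87323328e-01, -8.20634481e-04, -2.44270884e-04]), 'ft_force': array([-0.07318609,  0.0328796 ,  0.72066321]), 'wrist_torque': array([-0.01317234, -0.00963665, -0.03934617]), 'grip_force': 0.0, 'grip_width': 86.96687384364452}
```

View pics/scene1.png

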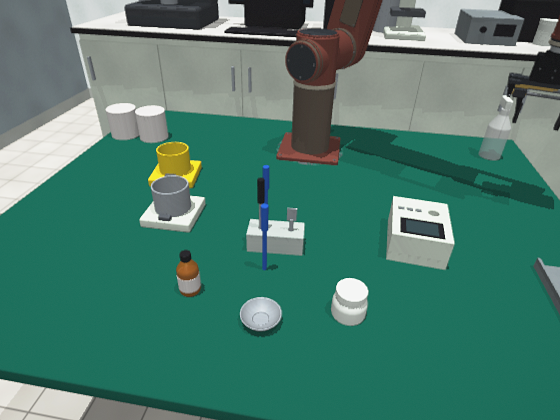

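View pics/top1.png

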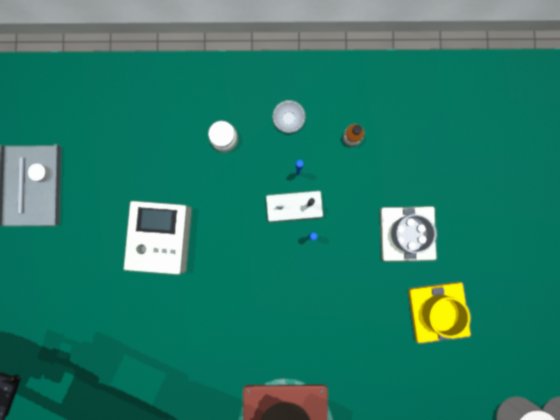

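The scene shows the black-handled rod in the rack hole on the mill's side, at about (262,190) in the scene view and (308,204) from above. Blue decoys stand in front of and behind the rack. The white mill is at top (409,234) with a yellow one behind it, and the controller's opening is at top (142,249). Next I'll measure these.

Run:
```python
from h import *
c=cap("top"); s=cap("scene"); im=c[0]
g=cv2.cvtColor(im,cv2.COLOR_BGR2GRAY); hsv=cv2.cvtColor(im,cv2.COLOR_BGR2HSV)
w=((hsv[...,1]<60)&(g>150)).astype(np.uint8)
for nm,(x0,y0,x1,y1),z in [("rack",(255,182,335,230),50),("ctrl",(115,190,200,285),75),("mill",(372,195,448,272),25)]:
    m=np.zeros_like(w); m[y0:y1,x0:x1]=w[y0:y1,x0:x1]
    p=cv2.findNonZero(m); h=cv2.convexHull(p); r=cv2.minAreaRect(h)
    P=np.array([ray(c,u,v,z) for u,v in cv2.boxPoints(r)])
    print(nm,r,P.mean(0).round(1),P[:,:2].round(1).tolist(),[round(float(np.linalg.norm(P[i]-P[i-1])),1) for i in range(4)])
def crop(im,x0,y0,x1,y1,k): return cv2.resize(im[y0:y1,x0:x1],None,fx=k,fy=k,interpolation=cv2.INTER_CUBIC)
a=crop(im,262,170,332,220,5);b=crop(im,380,205,440,265,5);d=crop(im,122,200,192,277,5);e=crop(s[0],235,155,315,260,4)
cv=np.zeros((600,800,3),np.uint8)
for q,x,y in((a,0,0),(b,0,255),(d,350,0)): 
    q=q[:600-y,:800-x]; cv[y:y+q.shape[0],x:x+q.shape[1]]=q
q=cv2.resize(e,None,fx=.5,fy=.5);cv[390:390+q.shape[0],350:350+q.shape[1]]=q
cv2.imwrite("pics/crops.png",cv)
```

```text
rack ((293.99676513671875, 205.6288604736328), (26.24661636352539, 55.055267333984375), 85.10090637207031) [540.9 -24.3  50. ] [[567.4, 44.8], [578.0, -88.5], [514.4, -93.2], [503.9, 39.7]] [63.7, 133.8, 63.8, 133.3]
ctrl ((154.71771240234375, 237.15980529785156), (56.94021224975586, 69.9769515991211), 5.31454610824585) [467.2 306.2  75. ] [[391.6, 379.9], [556.1, 366.8], [542.6, 232.0], [378.4, 246.2]] [134.3, 165.0, 135.5, 164.9]
mill ((408.6748352050781, 233.34109497070312), (53.841880798339844, 54.603572845458984), 88.63607025146484) [ 472.3 -307.1   25. ] [[537.4, -239.5], [539.7, -374.6], [407.2, -374.2], [404.9, -240.0]] [132.5, 135.2, 132.6, 134.2]
```

View pics/crops.png

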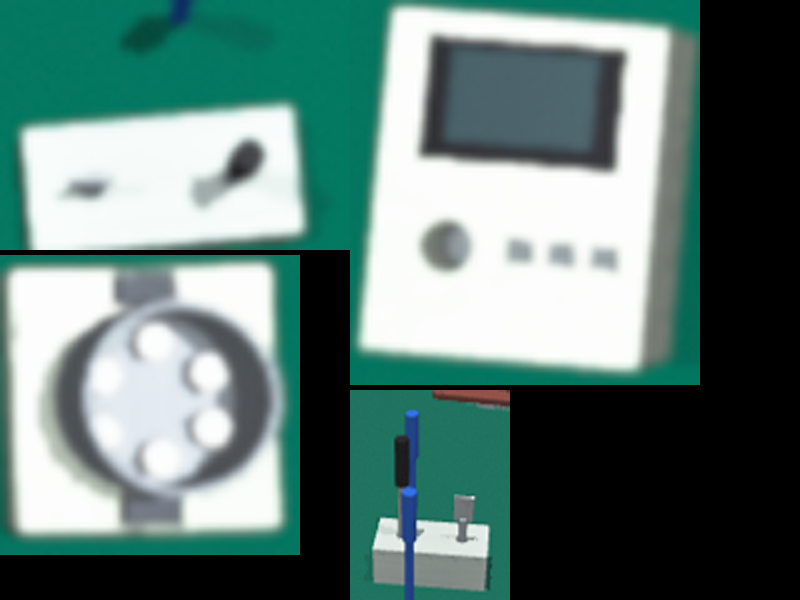

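The crops show the rod leaving its hole at about (303,208) and its handle top near (311,200). The opening is at (142,249), and six cylinders stand in a ring in the pot. Next: the rod's top and hole, the decoys, the pot centre and the aperture.

Run:
```python
from h import *
c=cap("top"); s=cap("scene"); im=c[0]
g=cv2.cvtColor(im,cv2.COLOR_BGR2GRAY);hsv=cv2.cvtColor(im,cv2.COLOR_BGR2HSV)
print("hole by pix",ray(c,303,208.3,50).round(1))
m=np.zeros_like(g); m[190:214,296:320]=(g[190:214,296:320]<95)*255
k=cv2.findNonZero(m); r=cv2.minAreaRect(k); print("handle top px",r, "z180",ray(c,r[0][0],r[0][1],150).round(1))
# pot rim ellipse : dark/gray region vs. white base
for cx in [(543.7,-59.2)]:
    print("pred top view z180/120",proj(c,[*cx,180]),proj(c,[*cx,120]),"scene",proj(s,[*cx,180]),proj(s,[*cx,50]))
sb=s[0].max(2); q=np.zeros_like(sb); q[170:215,252:272]=(sb[170:215,252:272]<60)*255
k=cv2.findNonZero(q); print("scene handle bbox",cv2.boundingRect(k),cv2.minAreaRect(k))
# decoys blue
for n,cc in(("top",c),("scene",s)):
    h=cv2.cvtColor(cc[0],cv2.COLOR_BGR2HSV); b=cv2.inRange(h,(108,150,60),(128,255,255))
    N,_,st,ce=cv2.connectedComponentsWithStats(b)
    print(n,[(st[i].tolist(),ce[i].round(1).tolist()) for i in range(1,N) if st[i,4]>8])
# aperture
m=np.zeros_like(g); m[238:262,132:152]=(g[238:262,132:152]<215)*255
k=cv2.convexHull(cv2.findNonZero(m)); (u,v),rr=cv2.minEnclosingCircle(k); print("apert",u,v,rr,ray(c,u,v,75).round(1))
# frame prediction
cc=np.array([467.2,306.2]);ya=np.deg2rad(-4.7); print("yaw guess",ya)
for y in(np.deg2rad(4.7),-np.deg2rad(4.7)):
    R=np.array([[np.cos(y),-np.sin(y)],[np.sin(y),np.cos(y)]]); print(cc+R@[-30,30])
# cylinders
m=np.zeros_like(g); m[215:254,395:430]=(g[215:254,395:430]>238)*255
N,_,st,ce=cv2.connectedComponentsWithStats(m); print([(st[i,4],ray(c,*ce[i],46).round(1)[:2].tolist()) for i in range(1,N)])
print("mill centre proj rim",proj(c,[472.3,-307.1,95]),"floor",proj(c,[472.3,-307.1,30]))
```

```text
hole by pix [534.2 -46.1  50. ]
handle top px ((305.558837890625, 195.23529052734375), (20.391464233398438, 9.00261402130127), 49.398704528808594) z180 [557.6 -48.2 150. ]
pred top view z180/120 [311.33092236 200.46031023] [309.88343425 202.37499059] scene [260.98066604 178.52035047] [261.17303276 226.91580918]
scene handle bbox (257, 178, 7, 26) ((260.0, 190.5), (25.0, 6.0), 90.0)
top [([297, 161, 5, 11, 36], [298.8, 164.9]), ([309, 234, 7, 5, 28], [312.5, 236.1])]
scene [([261, 165, 8, 105, 484], [264.6, 213.2])]
apert 140.93283081054688 248.84327697753906 5.266077995300293 [439.5 338.5  75. ]
yaw guess -0.08203047484373349
[434.84272314 333.64096635]
[439.75903365 338.55727686]
[(np.int32(22), [513.2, -274.6]), (np.int32(17), [513.7, -347.1]), (np.int32(38), [498.1, -308.2]), (np.int32(28), [484.3, -332.9]), (np.int32(36), [482.9, -284.4]), (np.int32(28), [457.0, -284.5]), (np.int32(29), [458.6, -333.8]), (np.int32(43), [443.8, -310.6]), (np.int32(28), [426.8, -341.3]), (np.int32(10), [426.4, -271.1])]
mill centre proj rim [416.25931184 233.03856975] floor [409.19276174 233.22606545]
```

```bash
cat >> h.py <<'E'
from scipy.spatial.transform import Rotation as Ro
def delta(x,y,z):
    o=env.get_obs(); R=Ro.from_quat(o["ee_rot"]).as_matrix()
    print("t",o["t"],"tcp",o["tool_pos"].round(1),"yaw of tool y from world y",np.degrees(np.arctan2(-R[0,1],R[1,1])).round(2),"d tool",(R.T@(np.array([x,y,z])-o["tool_pos"])).round(1),"F",o["ft_force"].round(1),"grip",round(o["grip_width"],1),round(o["grip_force"],1))
E
python3 - <<'E'
from h import *
c=cap("top");s=cap("scene")
for u,v in((298.8,163.5),(313,236)):
    for z in(170,): 
        p=ray(c,u,v,z); print(p.round(1),"scene top",proj(s,p),"scene base",proj(s,[p[0],p[1],0]))
delta(543.7,-59.2,240)
E
```

```text
[625.9 -33.1 170. ] scene top [265.35535204 204.69830312] scene base [265.13794824 268.19779933]
[467.  -62.6 170. ] scene top [266.38023448 165.85851547] scene base [266.09413247 224.5886965 ]
t 0.4 tcp [195.9 593.4 239.4] yaw of tool y from world y -18.27 d tool [-5.349e+02 -5.107e+02 -5.000e-01] F [-0.  -0.3  0. ] grip 87.1 0.0
```

Request:
jog_arm([
  {"gripper": 1,"x": -27,"y": -26,"z": 0,"turn": -2},
  {"gripper": 1,"x": -54,"y": -51,"z": 0,"turn": -4},
  {"gripper": 1,"x": -80,"y": -77,"z": 0,"turn": -6},
  {"gripper": 1,"x": -107,"y": -102,"z": 0,"turn": -8},
  {"gripper": 1,"x": -134,"y": -128,"z": 0,"turn": -10},
  {"gripper": 1,"x": -160,"y": -153,"z": 0,"turn": -12},
  {"gripper": 1,"x": -187,"y": -179,"z": 0,"turn": -14},
  {"gripper": 1,"x": -214,"y": -204,"z": 0,"turn": -16},
  {"gripper": 1,"x": -241,"y": -230,"z": 0,"turn": -18.3},
  {"gripper": 1,"x": -267,"y": -255,"z": 0,"turn": -18.3},
])

```text
t: 1.23
tool_pos: [370.1, 266.0, 239.9]
ee_rot: [-0.001, 1.0, 0.0, 0.0]
ft_force: [1.1, 0.6, -0.4]
grip_width: 87.2
grip_force: 0.0
```

```bash
python3 -c "
from h import *
delta(543.7,-59.2,240)"
```

```text
t 1.2333 tcp [370.1 266.  239.9] yaw of tool y from world y 0.17 d tool [-1.727e+02 -3.257e+02 -1.000e-01] F [ 1.1  0.6 -0.4] grip 87.2 0.0
```

Request:
jog_arm([
  {"gripper": 1,"x": -17,"y": -33},
  {"gripper": 1,"x": -35,"y": -65},
  {"gripper": 1,"x": -52,"y": -98},
  {"gripper": 1,"x": -69,"y": -130},
  {"gripper": 1,"x": -87,"y": -163},
  {"gripper": 1,"x": -104,"y": -195},
  {"gripper": 1,"x": -121,"y": -228},
  {"gripper": 1,"x": -138,"y": -261},
  {"gripper": 1,"x": -156,"y": -300},
  {"gripper": 1,"x": -173,"y": -325},
])

```text
validation failed for argument at $.co...
```

Request:
jog_arm([
  {"gripper": 1,"z": 0},
  {"gripper": 1,"z": 0},
  {"gripper": 1,"z": 0},
])

```text
validation failed for argument at $.co...
```

```bash
python3 -c "
from h import *
cap('scene','s2.png')
delta(543.7,-59.2,148)"
```

```text
t 1.2833 tcp [372.9 261.2 239.8] yaw of tool y from world y -0.12 d tool [-171.2 -319.7   93.5] F [ 4.2 -3.5 -0.8] grip 87.1 0.0
```

View pics/s2.png

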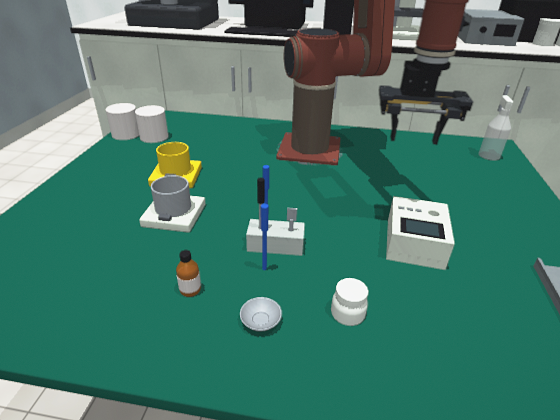

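The moves were refused because every row needs all its fields. The picture shows the gripper near (425,115), clear of everything, so I'm resending them.

Request:
jog_arm([
  {"gripper": 1,"x": -17,"y": -32,"z": 0,"turn": 0},
  {"gripper": 1,"x": -34,"y": -64,"z": 0,"turn": 0},
  {"gripper": 1,"x": -51,"y": -96,"z": 0,"turn": 0},
  {"gripper": 1,"x": -68,"y": -128,"z": 0,"turn": 0},
  {"gripper": 1,"x": -86,"y": -160,"z": 0,"turn": 0},
  {"gripper": 1,"x": -103,"y": -192,"z": 0,"turn": 0},
  {"gripper": 1,"x": -120,"y": -224,"z": 0,"turn": 0},
  {"gripper": 1,"x": -137,"y": -256,"z": 0,"turn": 0},
  {"gripper": 1,"x": -154,"y": -288,"z": 0,"turn": 0},
  {"gripper": 1,"x": -171,"y": -319,"z": 0,"turn": 0},
])

```text
t: 2.12
tool_pos: [541.4, -52.9, 239.7]
ee_rot: [-0.0, 1.0, -0.0, 0.0]
ft_force: [0.1, 1.2, 0.3]
grip_width: 86.9
grip_force: 0.0
```

Request:
jog_arm([
  {"gripper": 1,"x": 0,"y": 0,"z": 0,"turn": 0},
  {"gripper": 1,"x": 0,"y": 0,"z": 0,"turn": 0},
  {"gripper": 1,"x": 0,"y": 0,"z": 0,"turn": 0},
])

```text
t: 2.37
tool_pos: [540.4, -50.8, 239.2]
ee_rot: [0.0, 1.0, 0.0, -0.0]
ft_force: [-0.2, 0.7, 0.7]
grip_width: 86.8
grip_force: 0.0
```

```bash
python3 -c "
from h import *
delta(543.7,-59.2,148)"
```

```text
t 2.3667 tcp [540.4 -50.8 239.2] yaw of tool y from world y -0.0 d tool [-3.4 -8.4 91.2] F [-0.2  0.7  0.7] grip 86.8 0.0
```

Request:
jog_arm([
  {"gripper": 1,"x": -3.4,"y": -8.4,"z": 0,"turn": 0},
  {"gripper": 1,"x": -3.4,"y": -8.4,"z": 30,"turn": 0},
  {"gripper": 1,"x": -3.4,"y": -8.4,"z": 60,"turn": 0},
  {"gripper": 1,"x": -3.4,"y": -8.4,"z": 80,"turn": 0},
  {"gripper": 1,"x": -3.4,"y": -8.4,"z": 91,"turn": 0},
  {"gripper": 1,"x": -3.4,"y": -8.4,"z": 91,"turn": 0},
  {"gripper": 1,"x": -3.4,"y": -8.4,"z": 91,"turn": 0},
])

```text
t: 2.95
tool_pos: [544.2, -59.1, 148.9]
ee_rot: [-0.001, 1.0, 0.0, -0.0]
ft_force: [0.6, -0.2, 0.5]
grip_width: 87.2
grip_force: 0.0
```

```bash
python3 -c "
from h import *
s=cap('scene');i=s[0][140:280,180:380];cv2.imwrite('pics/s3.png',cv2.resize(i,None,fx=3,fy=3))
delta(543.7,-59.2,148)"
```

```text
t 3.0 tcp [545.  -59.5 150. ] yaw of tool y from world y 0.08 d tool [1.3 0.3 2. ] F [0.6 1.2 0.1] grip 86.8 0.0
```

View pics/s3.png

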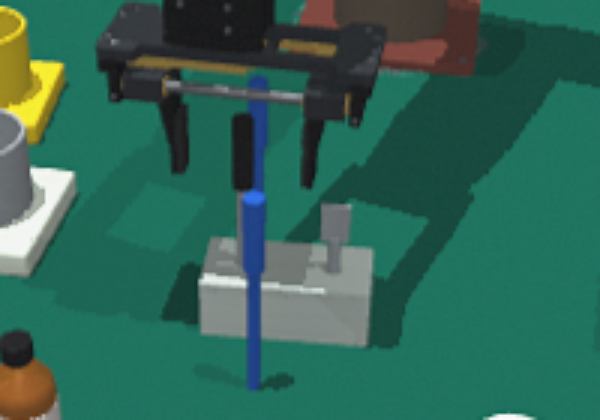

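The handle (crop 243,150) is centred between the fingers (180 and 308), so I'll close and lift.

Request:
jog_arm([
  {"gripper": -1,"x": 0,"y": 0,"z": 0,"turn": 0},
  {"gripper": -1,"x": 0,"y": 0,"z": 0,"turn": 0},
  {"gripper": -1,"x": 0,"y": 0,"z": 0,"turn": 0},
  {"gripper": -1,"x": 0,"y": 0,"z": 0,"turn": 0},
  {"gripper": -1,"x": 0,"y": 0,"z": 0,"turn": 0},
  {"gripper": -1,"x": 0,"y": 0,"z": 0,"turn": 0},
  {"gripper": -1,"x": 0,"y": 0,"z": 0,"turn": 0},
  {"gripper": -1,"x": 0,"y": 0,"z": 0,"turn": 0},
  {"gripper": -1,"x": 0,"y": 0,"z": 0,"turn": 0},
  {"gripper": -1,"x": 0,"y": 0,"z": 0,"turn": 0},
], squeeze=40)

```text
t: 3.83
tool_pos: [544.1, -59.6, 148.5]
ee_rot: [-0.0, 1.0, 0.0, -0.0]
ft_force: [0.3, -0.1, 0.4]
grip_width: 28.6
grip_force: 0.0
```

Request:
jog_arm([
  {"gripper": -1,"x": 0,"y": 0,"z": 0,"turn": 0},
  {"gripper": -1,"x": 0,"y": 0,"z": 0,"turn": 0},
  {"gripper": -1,"x": 0,"y": 0,"z": 0,"turn": 0},
  {"gripper": -1,"x": 0,"y": 0,"z": 0,"turn": 0},
  {"gripper": -1,"x": 0,"y": 0,"z": 0,"turn": 0},
  {"gripper": -1,"x": 0,"y": 0,"z": 0,"turn": 0},
], squeeze=40)

```text
t: 4.33
tool_pos: [544.1, -59.6, 148.5]
ee_rot: [-0.0, 1.0, -0.0, -0.0]
ft_force: [0.2, -1.0, 0.5]
grip_width: 15.4
grip_force: 40.0
```

Gripped at 15.4 mm, which fits the 16 mm handle. Lifting.

Request:
jog_arm([
  {"gripper": -1,"x": 0,"y": 0,"z": -10,"turn": 0},
  {"gripper": -1,"x": 0,"y": 0,"z": -25,"turn": 0},
  {"gripper": -1,"x": 0,"y": 0,"z": -45,"turn": 0},
  {"gripper": -1,"x": 0,"y": 0,"z": -65,"turn": 0},
  {"gripper": -1,"x": 0,"y": 0,"z": -85,"turn": 0},
  {"gripper": -1,"x": 0,"y": 0,"z": -105,"turn": 0},
  {"gripper": -1,"x": 0,"y": 0,"z": -120,"turn": 0},
  {"gripper": -1,"x": 0,"y": 0,"z": -130,"turn": 0},
  {"gripper": -1,"x": 0,"y": 0,"z": -130,"turn": 0},
  {"gripper": -1,"x": 0,"y": 0,"z": -130,"turn": 0},
])

```text
t: 5.17
tool_pos: [544.2, -59.7, 278.9]
ee_rot: [-0.0, 1.0, -0.0, 0.0]
ft_force: [0.6, 0.5, 0.2]
grip_width: 15.2
grip_force: 40.0
```

```bash
python3 -c "
from h import *
s=cap('scene');i=s[0][80:280,180:380];cv2.imwrite('pics/s4.png',cv2.resize(i,None,fx=3,fy=3))
o=env.get_obs()['tool_pos'];print([(z,(proj(s,[o[0],o[1],o[2]+z])-[180,80])*3) for z in(0,-29,-139)])
delta(471.5,-308,278)"
```

```text
[(0, array([241.92687114, 168.43840321])), (-29, array([242.09430747, 207.94624182])), (-139, array([242.67178922, 344.20733159]))]
t 5.2167 tcp [543.7 -59.5 277.8] yaw of tool y from world y 0.03 d tool [ 7.240e+01 -2.484e+02 -2.000e-01] F [-0.7  1.3 -0.8] grip 15.3 40.0
```

View pics/s4.png

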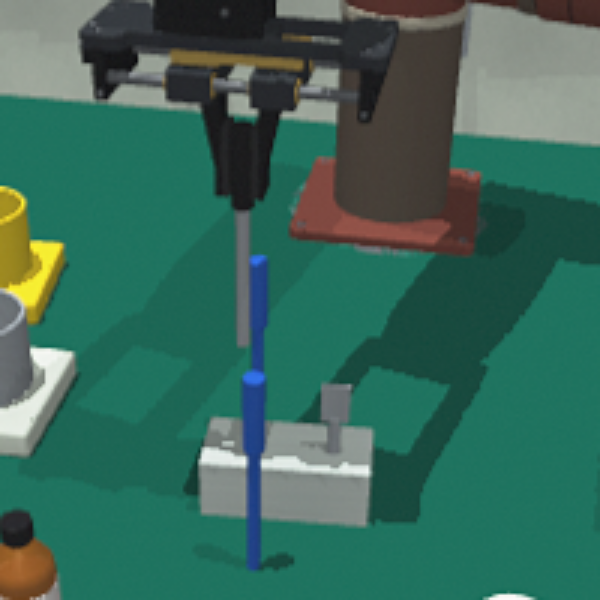

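The rod hangs straight. Its tip is at crop (244,346), against a predicted (243,344), which confirms it is 139 mm below the TCP. Moving over the pot.

Request:
jog_arm([
  {"gripper": -1,"x": 5,"y": -15,"z": 0,"turn": 0},
  {"gripper": -1,"x": 13,"y": -45,"z": 0,"turn": 0},
  {"gripper": -1,"x": 23,"y": -80,"z": 0,"turn": 0},
  {"gripper": -1,"x": 33,"y": -115,"z": 0,"turn": 0},
  {"gripper": -1,"x": 44,"y": -150,"z": 0,"turn": 0},
  {"gripper": -1,"x": 54,"y": -185,"z": 0,"turn": 0},
  {"gripper": -1,"x": 63,"y": -215,"z": 0,"turn": 0},
  {"gripper": -1,"x": 69,"y": -237,"z": 0,"turn": 0},
  {"gripper": -1,"x": 72.4,"y": -248,"z": 0,"turn": 0},
  {"gripper": -1,"x": 72.4,"y": -248,"z": 0,"turn": 0},
])

```text
t: 6.05
tool_pos: [470.5, -309.2, 276.9]
ee_rot: [0.001, 1.0, 0.001, -0.001]
ft_force: [-0.2, 1.0, -0.7]
grip_width: 15.2
grip_force: 40.0
```

Request:
jog_arm([
  {"gripper": -1,"x": 0,"y": 0,"z": 0,"turn": 0},
  {"gripper": -1,"x": 0,"y": 0,"z": 0,"turn": 0},
  {"gripper": -1,"x": 0,"y": 0,"z": 0,"turn": 0},
])

```text
t: 6.3
tool_pos: [472.4, -306.1, 278.3]
ee_rot: [-0.001, 1.0, 0.0, -0.0]
ft_force: [0.1, 0.4, -0.6]
grip_width: 14.8
grip_force: 40.0
```

```bash
python3 -c "
from h import *
c=cap('top');s=cap('scene')
a=cv2.resize(s[0][100:240,120:220],None,fx=4,fy=4);b=cv2.resize(c[0][190:270,370:450],None,fx=4.5,fy=4.5)
v=np.zeros((560,800,3),np.uint8);v[:560,:400]=a;v[:360,400:760]=b;cv2.imwrite('pics/s5.png',v)
delta(471.5,-308,174)
o=env.get_obs()['tool_pos'];print((proj(s,[o[0],o[1],o[2]-139])-[120,100])*4,[((proj(s,[471.5,-308,95]))-[120,100])*4])"
```

```text
t 6.4 tcp [ 472.4 -306.4  278.6] yaw of tool y from world y 0.14 d tool [  0.9  -1.6 104.6] F [ 0.2 -0.2 -0.7] grip 14.9 40.0
[190.05136639 271.97725106] [array([198.06497974, 334.06311064])]
```

View pics/s5.png

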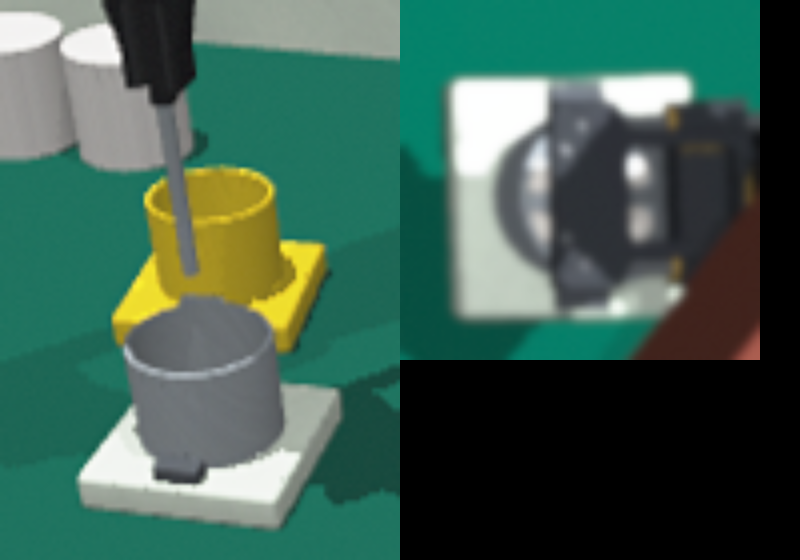

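The tip is at (191,273) as predicted, and the pot rim's centre at about (199,335) matches the estimate. Descending in the clear middle.

Request:
jog_arm([
  {"gripper": -1,"x": 0.9,"y": -1.6,"z": 10,"turn": 0},
  {"gripper": -1,"x": 0.9,"y": -1.6,"z": 30,"turn": 0},
  {"gripper": -1,"x": 0.9,"y": -1.6,"z": 50,"turn": 0},
  {"gripper": -1,"x": 0.9,"y": -1.6,"z": 70,"turn": 0},
  {"gripper": -1,"x": 0.9,"y": -1.6,"z": 85,"turn": 0},
  {"gripper": -1,"x": 0.9,"y": -1.6,"z": 95,"turn": 0},
  {"gripper": -1,"x": 0.9,"y": -1.6,"z": 102,"turn": 0},
  {"gripper": -1,"x": 0.9,"y": -1.6,"z": 104,"turn": 0},
  {"gripper": -1,"x": 0.9,"y": -1.6,"z": 104,"turn": 0},
  {"gripper": -1,"x": 0.9,"y": -1.6,"z": 104,"turn": 0},
])

```text
t: 7.23
tool_pos: [471.4, -309.6, 175.4]
ee_rot: [-0.0, 1.0, -0.0, 0.001]
ft_force: [-0.5, -0.3, -0.1]
grip_width: 15.0
grip_force: 40.0
```

```bash
python3 -c "
from h import *
delta(471.5,-308,174)"
```

```text
t 7.2333 tcp [ 471.4 -309.6  175.4] yaw of tool y from world y 0.04 d tool [-0.1  1.6  1.4] F [-0.5 -0.3 -0.1] grip 15.0 40.0
```

Request:
jog_arm([
  {"gripper": -1,"x": 8,"y": 1,"z": 2,"turn": 0},
  {"gripper": -1,"x": 12,"y": 8,"z": 2,"turn": 0},
  {"gripper": -1,"x": 13,"y": 16,"z": 2,"turn": 0},
  {"gripper": -1,"x": 6,"y": 24,"z": 2,"turn": 0},
  {"gripper": -1,"x": -4,"y": 25,"z": 2,"turn": 0},
  {"gripper": -1,"x": -14,"y": 21,"z": 2,"turn": 0},
  {"gripper": -1,"x": -21,"y": 13,"z": 2,"turn": 0},
  {"gripper": -1,"x": -24,"y": 3,"z": 2,"turn": 0},
  {"gripper": -1,"x": -23,"y": -7,"z": 2,"turn": 0},
  {"gripper": -1,"x": -17,"y": -16,"z": 2,"turn": 0},
])

```text
t: 8.07
tool_pos: [488.4, -325.6, 172.4]
ee_rot: [-0.001, 1.0, 0.0, -0.0]
ft_force: [-0.5, 1.9, 1.0]
grip_width: 15.3
grip_force: 40.0
```

Request:
jog_arm([
  {"gripper": -1,"x": 9,"y": -6,"z": 0,"turn": 0},
  {"gripper": -1,"x": 19,"y": -7,"z": 0,"turn": 0},
  {"gripper": -1,"x": 29,"y": -4,"z": 0,"turn": 0},
  {"gripper": -1,"x": 37,"y": 3,"z": 0,"turn": 0},
  {"gripper": -1,"x": 41,"y": 13,"z": 0,"turn": 0},
  {"gripper": -1,"x": 40,"y": 23,"z": 0,"turn": 0},
  {"gripper": -1,"x": 35,"y": 32,"z": 0,"turn": 0},
  {"gripper": -1,"x": 27,"y": 39,"z": 0,"turn": 0},
  {"gripper": -1,"x": 17,"y": 41,"z": 0,"turn": 0},
  {"gripper": -1,"x": 7,"y": 39,"z": 0,"turn": 0},
])

```text
t: 8.9
tool_pos: [481.8, -286.0, 173.3]
ee_rot: [-0.001, 1.0, -0.001, -0.0]
ft_force: [-4.7, -0.2, 0.9]
grip_width: 15.0
grip_force: 40.0
```

```bash
python3 -c "
from h import *
c=cap('top');s=cap('scene')
a=cv2.resize(s[0][140:240,130:230],None,fx=4,fy=4);b=cv2.resize(c[0][200:265,375:440],None,fx=6,fy=6)
v=np.zeros((400,800,3),np.uint8);v[:400,:400]=a;v[:390,400:790]=b;cv2.imwrite('pics/s6.png',v)
delta(471.5,-308,172)"
```

```text
t 9.0 tcp [ 482.4 -286.   172.6] yaw of tool y from world y 0.12 d tool [ 10.9 -22.    0.6] F [-0.5 -1.7  0.5] grip 15.2 40.0
```

View pics/s6.png

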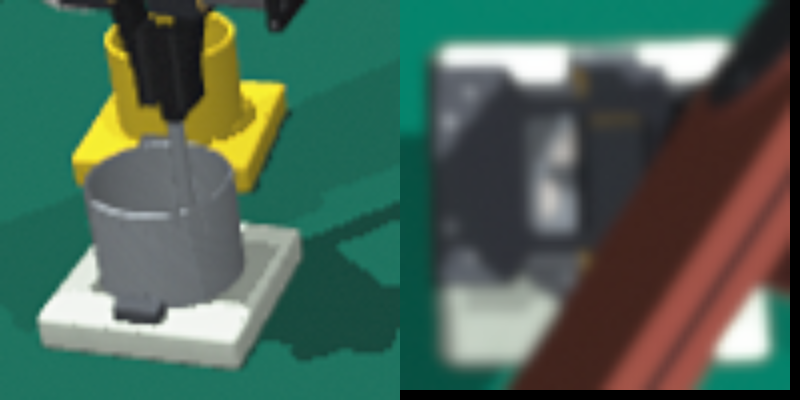

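The rod is still gripped and down in the pot. The pot is mostly hidden by the arm, so I'll do most of another turn, then return to the middle and rise to look.

Request:
jog_arm([
  {"gripper": -1,"x": -8,"y": -7,"z": 0,"turn": 0},
  {"gripper": -1,"x": -13,"y": -16,"z": 0,"turn": 0},
  {"gripper": -1,"x": -14,"y": -26,"z": 0,"turn": 0},
  {"gripper": -1,"x": -10,"y": -36,"z": 0,"turn": 0},
  {"gripper": -1,"x": -2,"y": -43,"z": 0,"turn": 0},
  {"gripper": -1,"x": 8,"y": -46,"z": 0,"turn": 0},
  {"gripper": -1,"x": 18,"y": -45,"z": 0,"turn": 0},
  {"gripper": -1,"x": 27,"y": -39,"z": 0,"turn": 0},
  {"gripper": -1,"x": 33,"y": -30,"z": 0,"turn": 0},
  {"gripper": -1,"x": 34,"y": -20,"z": 0,"turn": 0},
])

```text
t: 9.83
tool_pos: [445.5, -306.9, 172.5]
ee_rot: [0.001, 1.0, -0.0, 0.0]
ft_force: [0.2, 0.8, 0.6]
grip_width: 15.2
grip_force: 40.0
```

Request:
jog_arm([
  {"gripper": -1,"x": -4,"y": 9,"z": 0,"turn": 0},
  {"gripper": -1,"x": -10,"y": 16,"z": 0,"turn": 0},
  {"gripper": -1,"x": -10,"y": 16,"z": 0,"turn": 0},
  {"gripper": -1,"x": -15,"y": 8,"z": 0,"turn": 0},
  {"gripper": -1,"x": -24,"y": -3,"z": 0,"turn": 0},
  {"gripper": -1,"x": -24,"y": -3,"z": -5,"turn": 0},
  {"gripper": -1,"x": -24,"y": -3,"z": -20,"turn": 0},
  {"gripper": -1,"x": -24,"y": -3,"z": -45,"turn": 0},
  {"gripper": -1,"x": -24,"y": -3,"z": -75,"turn": 0},
  {"gripper": -1,"x": -24,"y": -3,"z": -105,"turn": 0},
])

```text
t: 10.67
tool_pos: [470.7, -309.3, 278.2]
ee_rot: [-0.0, 1.0, 0.001, -0.001]
ft_force: [-0.4, -0.6, -0.0]
grip_width: 14.9
grip_force: 40.0
```

```bash
python3 -c "
from h import *
delta(471.5,-308,278)"
```

```text
t 10.6667 tcp [ 470.7 -309.3  278.2] yaw of tool y from world y 0.03 d tool [-0.8  1.3  0.2] F [-0.4 -0.6 -0. ] grip 14.9 40.0
```

Request:
jog_arm([
  {"gripper": -1,"x": 0,"y": 0,"z": -25,"turn": 0},
  {"gripper": -1,"x": 0,"y": 0,"z": -55,"turn": 0},
  {"gripper": -1,"x": 0,"y": 10,"z": -75,"turn": 0},
  {"gripper": -1,"x": 0,"y": 30,"z": -80,"turn": 0},
  {"gripper": -1,"x": 2,"y": 60,"z": -80,"turn": 0},
  {"gripper": -1,"x": 4,"y": 90,"z": -80,"turn": 0},
  {"gripper": -1,"x": 5,"y": 115,"z": -80,"turn": 0},
  {"gripper": -1,"x": 6,"y": 135,"z": -80,"turn": 0},
  {"gripper": -1,"x": 6,"y": 150,"z": -80,"turn": 0},
  {"gripper": -1,"x": 6,"y": 150,"z": -80,"turn": 0},
])

```text
t: 11.5
tool_pos: [465.1, -157.1, 358.3]
ee_rot: [-0.002, 1.0, 0.0, 0.0]
ft_force: [0.1, -0.1, -0.4]
grip_width: 14.9
grip_force: 40.0
```

```bash
python3 -c "
from h import *
c=cap('top');s=cap('scene')
b=cv2.resize(c[0][200:265,375:440],None,fx=6,fy=6,interpolation=cv2.INTER_CUBIC);a=cv2.resize(s[0][60:260,130:330],None,fx=2,fy=2)
for x,y in((498.1,-308.2),(484.3,-332.9),(482.9,-284.4),(457,-284.5),(458.6,-333.8),(443.8,-310.6)):
    p=(proj(c,[x,y,46])-[375,200]+.5)*6; cv2.circle(b,tuple(int(q) for q in p),4,(0,0,255),-1)
v=np.zeros((400,800,3),np.uint8);v[:400,:400]=a;v[:390,400:790]=b;cv2.imwrite('pics/s7.png',v)
delta(439.6,338.5,358)"
```

```text
t 11.6 tcp [ 465.1 -159.4  358. ] yaw of tool y from world y 0.1 d tool [ 2.460e+01  4.979e+02 -4.000e-01] F [ 0.2  0.  -1. ] grip 15.1 40.0
```

View pics/s7.png

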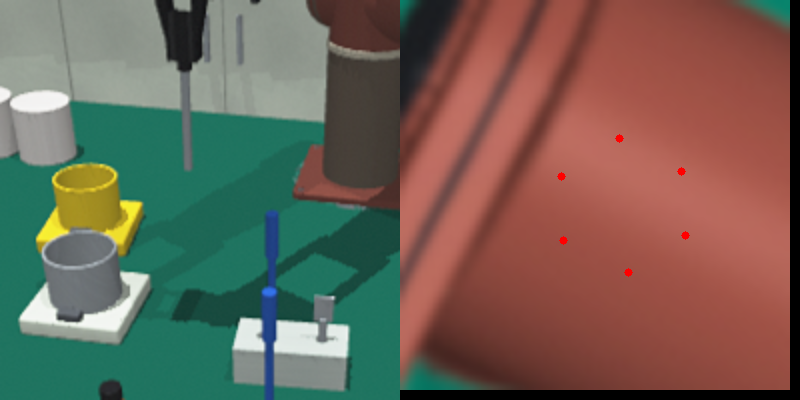

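The rod is still held upright with its tip at about (188,168), but the arm hides the pot from above. I'll carry on towards the controller and check the cylinders numerically.

Request:
jog_arm([
  {"gripper": -1,"x": 1,"y": 15,"z": 0,"turn": 0},
  {"gripper": -1,"x": 3,"y": 45,"z": 0,"turn": 0},
  {"gripper": -1,"x": 5,"y": 80,"z": 0,"turn": 0},
  {"gripper": -1,"x": 7,"y": 115,"z": 0,"turn": 0},
  {"gripper": -1,"x": 9,"y": 150,"z": 0,"turn": 0},
  {"gripper": -1,"x": 11,"y": 185,"z": 0,"turn": 0},
  {"gripper": -1,"x": 13,"y": 220,"z": 0,"turn": 0},
  {"gripper": -1,"x": 15,"y": 250,"z": 0,"turn": 0},
  {"gripper": -1,"x": 16,"y": 270,"z": 0,"turn": 0},
  {"gripper": -1,"x": 16,"y": 280,"z": 0,"turn": 0},
])

```text
t: 12.43
tool_pos: [449.0, 122.1, 357.6]
ee_rot: [-0.001, 1.0, 0.0, 0.0]
ft_force: [-0.0, 0.2, -0.4]
grip_width: 15.1
grip_force: 40.0
```

```bash
python3 -c "
from h import *
c=cap('top');g=cv2.cvtColor(c[0],cv2.COLOR_BGR2GRAY)
m=np.zeros_like(g); m[215:254,395:430]=(g[215:254,395:430]>236)*255
N,_,st,ce=cv2.connectedComponentsWithStats(m); print([(int(st[i,4]),ray(c,*ce[i],46).round(1)[:2].tolist()) for i in range(1,N)])
print(g[214:254:2,394:430:2])
delta(439.6,338.5,358)"
```

```text
[(27, [512.8, -275.5]), (21, [513.4, -346.3]), (457, [471.8, -302.3]), (25, [467.5, -337.5]), (34, [450.0, -329.9]), (34, [427.4, -340.8]), (12, [426.3, -272.1])]
[[255 254 254 254 234 158 133 135 161 179 197 228 242 248 252 254 254 254]
 [255 254 254 251 228 175 177 192 184 156 135 128 138 162 195 239 252 254]
 [254 254 238 152 142 208 234 217 167 143 134 126 115 102 100 132 200 246]
 [252 205 122 122 220 251 254 252 236 222 173 226 230 178 114  89 105 176]
 [177 102  99 186 239 254 254 253 244 234 176 251 254 239 154  91  87 102]
 [107  89 141 207 197 248 252 246 243 235 180 248 254 253 196 107  89  87]
 [ 91  98 194 229 230 233 242 243 243 243 223 213 242 237 167 129  94  88]
 [ 88 112 218 237 242 243 242 243 242 244 241 239 242 235 170 142 106  89]
 [ 88 139 238 248 243 243 242 243 243 244 242 243 244 243 221 160 116  89]
 [ 88 157 249 253 244 242 242 242 242 243 242 243 240 224 240 242 158  95]
 [ 88 152 247 253 244 242 241 242 242 242 242 242 227 180 252 253 212 120]
 [ 88 135 232 245 242 243 241 242 242 243 242 243 225 182 252 254 233 124]
 [ 88 108 220 239 242 243 241 242 242 242 242 243 234 202 236 248 192 100]
 [ 89  95 189 237 242 243 242 242 241 242 240 224 238 252 249 203 113  89]
 [101  88 132 225 241 241 239 244 242 242 233 173 250 254 254 226 102  88]
 [144  94  95 180 231 217 242 253 252 244 235 172 244 254 252 181  93  91]
 [190 134  91 111 188 209 252 254 254 250 242 225 200 224 185 107  92 134]
 [216 185 142 101 117 191 245 253 254 248 241 229 177 109  95 103 160 220]
 [245 225 196 165 130 117 172 229 242 222 192 146 124 138 169 211 242 251]
 [254 253 239 212 190 135 106 125 160 181 188 198 227 232 243 251 253 254]]
t 12.4833 tcp [449.  122.5 357.5] yaw of tool y from world y 0.13 d tool [  8.9 216.   -0.3] F [-0.6  1.3 -1.2] grip 15.2 40.0
```

```bash
python3 -c "
from h import *
from scipy.spatial.distance import cdist
c=cap('top');r=cv2.imread('pics/top1.png')
def f(im):
    g=cv2.resize(cv2.cvtColor(im,cv2.COLOR_BGR2GRAY)[210:256,390:432],None,fx=8,fy=8,interpolation=cv2.INTER_CUBIC)
    m=(g>247).astype(np.uint8); m=cv2.morphologyEx(m,cv2.MORPH_OPEN,np.ones((13,13)))
    N,_,st,ce=cv2.connectedComponentsWithStats(m)
    P=[(ray(c,ce[i][0]/8+390-.44,ce[i][1]/8+210-.44,46)[:2],st[i,4]) for i in range(1,N)]
    P=[(p,a) for p,a in P if np.hypot(*(p-[471.3,-308.5]))<38]; print([int(a) for p,a in P]); return np.array([p for p,a in P])
A=f(r);B=f(c[0]);print(A.round(1).tolist());print(B.round(1).tolist());print(cdist(B,A).round(1))"
```

```text
[1538, 1305, 1367, 1401, 887, 1719]
[1907, 1222, 987, 1163, 1600, 2293]
[[499.1, -307.5], [484.7, -332.7], [482.9, -283.6], [458.1, -333.8], [456.7, -283.8], [443.6, -309.7]]
[[500.3, -295.7], [496.5, -325.2], [473.5, -279.8], [467.3, -337.4], [450.0, -329.9], [440.8, -302.0]]
[[11.8 40.2 21.2 56.9 45.2 58.5]
 [17.9 13.9 43.8 39.4 57.4 55.1]
 [37.7 54.1 10.1 56.2 17.3 42.4]
 [43.7 18.1 56.1  9.9 54.7 36.5]
 [54.  34.8 56.8  8.9 46.6 21.2]
 [58.6 53.6 46.  36.2 24.2  8.2]]
```

All six cylinders are in the pot, and each is at least 8 mm from every original position, five of them by 8.9 mm or more. On to the controller.

Request:
jog_arm([
  {"gripper": -1,"x": 1,"y": 15,"z": 0,"turn": 0},
  {"gripper": -1,"x": 2,"y": 45,"z": 5,"turn": 0},
  {"gripper": -1,"x": 4,"y": 80,"z": 15,"turn": 0},
  {"gripper": -1,"x": 5,"y": 115,"z": 30,"turn": 0},
  {"gripper": -1,"x": 6,"y": 150,"z": 50,"turn": 0},
  {"gripper": -1,"x": 7,"y": 180,"z": 70,"turn": 0},
  {"gripper": -1,"x": 8,"y": 200,"z": 90,"turn": 0},
  {"gripper": -1,"x": 9,"y": 210,"z": 105,"turn": 0},
  {"gripper": -1,"x": 9,"y": 216,"z": 110,"turn": 0},
  {"gripper": -1,"x": 9,"y": 216,"z": 110,"turn": 0},
])

```text
t: 13.37
tool_pos: [439.7, 335.7, 245.6]
ee_rot: [-0.0, 1.0, -0.001, -0.002]
ft_force: [0.0, -1.1, -0.8]
grip_width: 15.2
grip_force: 40.0
```

Request:
jog_arm([
  {"gripper": -1,"x": 0,"y": 0,"z": 0,"turn": 0},
  {"gripper": -1,"x": 0,"y": 0,"z": 0,"turn": 0},
  {"gripper": -1,"x": 0,"y": 0,"z": 0,"turn": 0},
])

```text
t: 13.62
tool_pos: [440.8, 335.9, 249.2]
ee_rot: [0.0, 1.0, 0.0, 0.001]
ft_force: [0.5, 0.5, -0.2]
grip_width: 15.4
grip_force: 40.0
```

```bash
python3 -c "
from h import *
delta(439.6,338.5,225)"
```

```text
t 13.6167 tcp [440.8 335.9 249.2] yaw of tool y from world y -0.05 d tool [ 1.3  2.5 24.2] F [ 0.5  0.5 -0.2] grip 15.4 40.0
```

Request:
jog_arm([
  {"gripper": -1,"x": 1.3,"y": 2.5,"z": 10,"turn": 0},
  {"gripper": -1,"x": 1.3,"y": 2.5,"z": 20,"turn": 0},
  {"gripper": -1,"x": 1.3,"y": 2.5,"z": 25,"turn": 0},
  {"gripper": -1,"x": 1.3,"y": 2.5,"z": 25,"turn": 0},
  {"gripper": -1,"x": 1.3,"y": 2.5,"z": 25,"turn": 0},
])

```text
t: 14.03
tool_pos: [437.7, 338.9, 221.6]
ee_rot: [-0.0, 1.0, -0.0, -0.001]
ft_force: [0.1, 0.1, -1.6]
grip_width: 15.2
grip_force: 40.0
```

```bash
python3 -c "
from h import *
s=cap('scene');i=cv2.resize(s[0][145:235,380:470],None,fx=6,fy=6,interpolation=cv2.INTER_CUBIC)
o=env.get_obs()['tool_pos']
f=lambda X:((proj(s,X)-[380,145]+.5)*6)
print('tip',f([o[0],o[1],o[2]-139]),'ap',f([439.6,338.5,75]))
p=np.array([f([439.6+13*np.cos(a),338.5+13*np.sin(a),75]) for a in np.linspace(0,6.28,16)])
for q in p: cv2.circle(i,tuple(int(k) for k in q),1,(0,0,255),-1)
cv2.imwrite('pics/s8.png',i)
delta(439.6,338.5,174)"
```

```text
tip [330.90226114 389.60707842] ap [324.75475665 408.58566603]
t 14.0833 tcp [438.1 339.1 222.2] yaw of tool y from world y 0.04 d tool [-1.6 -0.6 48.2] F [-0.1 -0.1 -1. ] grip 15.5 40.0
```

View pics/s8.png

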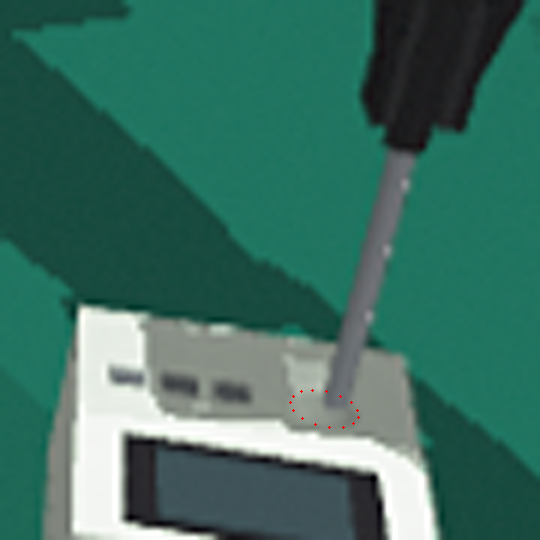

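The tip looks to be at crop (338,403), a little right of and below the predicted (331,390). The rod may have shifted or tilted slightly while stirring, so I'm measuring its axis.

```bash
python3 -c "
from h import *
s=cap('scene');im=s[0]; o=env.get_obs()['tool_pos']; print(o.round(1))
h=cv2.cvtColor(im,cv2.COLOR_BGR2HSV)
for z in(0,-20,-29,-50,-80,-110,-139):print(z,proj(s,o+[0,0,z]).round(1))
for v in range(164,216,2):
    print(v,' '.join('%3d/%3d'%(h[v,u,2],h[v,u,1]) for u in range(431,453)) if v<0 else [u for u in range(428,456) if h[v,u,1]<60 and h[v,u,2]<135 and h[v,u,2]>50], [u for u in range(428,470) if h[v,u,2]<50])
print(h[200:216,432:442,2])
t=cap('top');print('top proj tip',proj(t,o-[0,0,139]), 'tcp',proj(t,o))
"
```

```text
[438.3 339.3 222.6]
0 [450.5 156.7]
-20 [448.1 164.8]
-29 [447.  168.5]
-50 [444.5 176.7]
-80 [441.1 188.1]
-110 [437.8 199.1]
-139 [434.8 209.3]
164 [] [442, 443, 444, 445, 446, 447, 448, 449, 450, 451, 452, 453, 454, 455, 456, 457]
166 [] [445, 446, 447, 448, 449, 450, 451, 455, 456]
168 [] [445, 446, 447, 448, 449, 450]
170 [445, 446, 447, 448] []
172 [444, 445, 446, 447] []
174 [444, 445, 446, 447] []
176 [443, 444, 445, 446, 447] []
178 [443, 444, 445, 446] []
180 [442, 443, 444, 445, 446] []
182 [442, 443, 444, 445] []
184 [441, 442, 443, 444, 445] []
186 [441, 442, 443, 444] []
188 [440, 441, 442, 443, 444] []
190 [440, 441, 442, 443] []
192 [439, 440, 441, 442] []
194 [439, 440, 441, 442] []
196 [438, 439, 440, 441] []
198 [437, 438, 439, 440, 441] []
200 [437, 438, 439, 440, 441] []
202 [432, 433, 434, 435, 436, 437, 438, 439, 440] []
204 [435, 436, 437, 438, 439, 440, 444] []
206 [435, 436, 437, 438, 439, 447] []
208 [435, 436, 437, 438, 439] []
210 [434, 435, 436, 437, 438, 448] []
212 [434, 435, 436, 437, 438, 448] []
214 [437, 438, 439] []
[[ 71  73  73  73  74  97 109 116 122  95]
 [ 97  90  73  70  77  99 112 117 124  82]
 [134 131 127 127 104 104 114 116 113  75]
 [146 148 148 141 106 107 115 116 118 124]
 [142 144 146 133 103 109 117 116 128 146]
 [168 170 150 118 103 110 116 112 137 144]
 [181 184 175 110 104 113 117 112 139 143]
 [180 182 171 108 106 117 117 124 140 143]
 [182 183 164 111 109 117 115 130 141 142]
 [186 188 145 109 112 117 116 137 143 144]
 [170 175 116 105 114 117 115 139 143 143]
 [155 149 105 109 117 117 122 142 143 142]
 [156 149 118 116 119 116 131 143 143 142]
 [154 153 142 137 131 126 127 136 143 143]
 [153 150 150 145 140 133 122 126 141 143]
 [150 148 145 141 136 129 125 135 142 142]]
top proj tip [139.53918831 249.43508671] tcp [119.87682745 251.18873308]
```

```bash
python3 -c "
from h import *
s=cap('scene');g=cv2.cvtColor(cv2.imread('pics/scene1.png'),cv2.COLOR_BGR2GRAY)
print(g[206:219,424:446])
X0=ray(s,434.1,213.1,75);print('ap pred',proj(s,[439.6,338.5,75]).round(1))
o=env.get_obs()['tool_pos'];L=o-[0,0,139]
print('tip seen at',ray(s,436.2,211.2,L[2]).round(1),'tcp',o.round(1))
for e in 'xyz': print(e,(proj(s,L+5*np.eye(3)['xyz'.index(e)])-proj(s,L)).round(2))
"
```

```text
[[243 243 244 244 244 243 243 243 243 243 244 243 243 243 243 243 243 243
  244 244 244 244]
 [243 244 244 244 243 243 243 243 244 244 243 243 244 243 243 243 243 243
  244 244 244 244]
 [243 244 244 244 244 244 244 244 244 244 244 244 244 244 244 244 243 243
  244 244 244 244]
 [243 244 244 244 245 244 245 246 246 246 246 246 245 244 244 243 244 243
  243 243 243 243]
 [244 244 244 245 240 230 214 212 214 225 225 236 245 246 245 244 244 243
  243 243 243 243]
 [244 244 244 245 205 172 152 147 146 157 161 181 215 231 245 245 244 243
  243 243 243 243]
 [244 244 245 247 175 143 152 149 146 151 154 143 154 168 217 241 244 244
  243 243 243 243]
 [244 244 244 247 213 154 151 153 153 155 156 148 145 140 142 230 245 244
  243 243 243 243]
 [244 244 244 246 243 226 184 157 152 152 146 149 146 137 120 195 243 244
  243 243 243 243]
 [244 244 244 245 246 246 242 226 182 172 145 142 139 129 170 232 244 244
  243 243 243 243]
 [244 244 244 244 244 245 246 245 240 238 236 236 236 234 239 246 244 244
  244 244 243 243]
 [244 244 244 244 244 244 244 245 245 245 246 246 246 246 245 244 244 243
  244 244 244 244]
 [245 245 245 244 244 244 244 244 244 244 244 244 244 244 244 244 243 243
  244 244 244 244]]
ap pred [433.6 212.6]
tip seen at [446.2 341.2  84. ] tcp [438.5 339.4 223. ]
x [0.33 1.18]
y [2.19 0.24]
z [ 0.52 -1.74]
```

In the first scene picture the opening is at (433.5,212.8), matching the prediction. So the calibration holds and the rod is tilted about 4°, with its tip near (446,341). Correcting for that, then descending.

Request:
jog_arm([
  {"gripper": -1,"x": 3,"y": -1.5,"z": 0,"turn": 0},
  {"gripper": -1,"x": 5.5,"y": -2.7,"z": 0,"turn": 0},
  {"gripper": -1,"x": 5.5,"y": -2.7,"z": 0,"turn": 0},
  {"gripper": -1,"x": 5.5,"y": -2.7,"z": 5,"turn": 0},
  {"gripper": -1,"x": 5.5,"y": -2.7,"z": 10,"turn": 0},
  {"gripper": -1,"x": 5.5,"y": -2.7,"z": 15,"turn": 0},
  {"gripper": -1,"x": 5.5,"y": -2.7,"z": 18,"turn": 0},
  {"gripper": -1,"x": 5.5,"y": -2.7,"z": 20,"turn": 0},
  {"gripper": -1,"x": 5.5,"y": -2.7,"z": 20,"turn": 0},
  {"gripper": -1,"x": 5.5,"y": -2.7,"z": 20,"turn": 0},
], squeeze=55)

```text
t: 15.07
tool_pos: [432.7, 336.5, 202.3]
ee_rot: [-0.0, 1.0, -0.0, -0.0]
ft_force: [0.2, -0.1, -1.2]
grip_width: 14.7
grip_force: 55.0
```

The tip is 12 mm inside with no contact force.

Request:
jog_arm([
  {"gripper": -1,"x": 0,"y": 0,"z": 4,"turn": 0},
  {"gripper": -1,"x": 0,"y": 0,"z": 8,"turn": 0},
  {"gripper": -1,"x": 0,"y": 0,"z": 12,"turn": 0},
  {"gripper": -1,"x": 0,"y": 0,"z": 16,"turn": 0},
  {"gripper": -1,"x": 0,"y": 0,"z": 19,"turn": 0},
  {"gripper": -1,"x": 0,"y": 0,"z": 22,"turn": 0},
  {"gripper": -1,"x": 0,"y": 0,"z": 23,"turn": 0},
  {"gripper": -1,"x": 0,"y": 0,"z": 23,"turn": 0},
])

```text
t: 15.73
tool_pos: [432.9, 336.5, 179.9]
ee_rot: [-0.0, 1.0, 0.0, 0.0]
ft_force: [-1.2, -1.5, 4.3]
grip_width: 15.2
grip_force: 55.0
```

Request:
jog_arm([
  {"gripper": -1,"x": 0,"y": 0,"z": 1,"turn": 0},
  {"gripper": -1,"x": 0,"y": 0,"z": 2,"turn": 0},
  {"gripper": -1,"x": 0,"y": 0,"z": 3,"turn": 0},
  {"gripper": -1,"x": 0,"y": 0,"z": 3,"turn": 0},
  {"gripper": -1,"x": 0,"y": 0,"z": 3,"turn": 0},
])

```text
t: 16.15
tool_pos: [433.3, 336.8, 178.7]
ee_rot: [-0.0, 1.0, 0.0, 0.001]
ft_force: [-3.4, -2.8, 13.4]
grip_width: 14.8
grip_force: 55.0
```

The force profile fits the button: about 5 N part-way, then a stiff rise to 13 N at the bottom stop. I'll hold and check it's steady.

Request:
jog_arm([
  {"gripper": -1,"x": 0,"y": 0,"z": 0.5,"turn": 0},
  {"gripper": -1,"x": 0,"y": 0,"z": 0.5,"turn": 0},
  {"gripper": -1,"x": 0,"y": 0,"z": 0.5,"turn": 0},
  {"gripper": -1,"x": 0,"y": 0,"z": 0.5,"turn": 0},
  {"gripper": -1,"x": 0,"y": 0,"z": 0.5,"turn": 0},
  {"gripper": -1,"x": 0,"y": 0,"z": 0.5,"turn": 0},
  {"gripper": -1,"x": 0,"y": 0,"z": 0.5,"turn": 0},
  {"gripper": -1,"x": 0,"y": 0,"z": 0.5,"turn": 0},
  {"gripper": -1,"x": 0,"y": 0,"z": 0.5,"turn": 0},
  {"gripper": -1,"x": 0,"y": 0,"z": 0.5,"turn": 0},
])

```text
t: 16.98
tool_pos: [433.4, 336.9, 178.7]
ee_rot: [-0.0, 1.0, 0.0, 0.001]
ft_force: [-3.1, -2.7, 14.7]
grip_width: 15.1
grip_force: 55.0
```

```bash
python3 -c "
from h import *
s=cap('scene');o=env.get_obs();print(o['t'],o['tool_pos'].round(1),o['ft_force'].round(1),o['grip_force'])
h=cv2.cvtColor(s[0],cv2.COLOR_BGR2HSV)
# rod axis where it meets the top face
for v in range(192,220,2): print(v,[u for u in range(424,448) if h[v,u,1]<60 and 90<h[v,u,2]<122])
print('ap',proj(s,[439.6,338.5,75]),'exp axis at z75',proj(s,[438.4,338.5,75]))"
```

```text
17.0333 [433.4 336.9 178.6] [-4.4 -1.8 15.5] 55.021309247240424
192 [437, 438, 439, 440]
194 [436, 437, 438, 439, 440]
196 [436, 437, 438, 439]
198 [436, 437, 438]
200 [435, 436, 437, 438]
202 [434, 435, 436, 437, 438]
204 [434, 435, 436, 437]
206 [433, 434, 435, 436]
208 [433, 434, 435, 436]
210 [432, 433, 434, 435]
212 [431, 432, 433, 434, 435]
214 [431, 432, 433, 434]
216 []
218 []
ap [433.62579278 212.59761101] exp axis at z75 [433.54775801 212.31453632]
```

The rod enters at the centre of the opening, the push is steady at about 15 N, and the grip is holding. Handing in.

```bash
python3 -c "
from workcell import env
print(env.job_done())"
```

```text
the job is handed in; nothing more can be done
None
```

I handed the job in at about 17 s, with no verdict shown: the cylinders are stirred (all six in the pot, each at least about 8 mm from every starting spot), and the gripped rod is holding the reset button down at about 15 N, judged from force readings.

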